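# Free the sagging gate bolt and hold the drawer-front bay ajar

### The job

The bolt on the little gate of the drawer-front bay has sagged, and its turned-down nose is caught behind the bent-up lip of its keeper: take the bolt by its knob, lift it over the lip while pulling it back towards the hinge, without wrenching it against the keeper. Then, with the bolt drawn clear, swing the self-closing gate towards the robot to about 30 degrees and hold it ajar there. The program finishes while still holding the gate or its bolt; leave the other things on the bench where they are.

Things in the scene. Friction and masses are not known exactly. Their poses are not given: they have to be found in the camera images.
- knob (a point): centre of the bolt's upright black knob, a cylinder 22 mm wide, 36 mm tall, on a 10 mm stem on the steel bolt rod that lies along the gate's top edge; 80 mm above the gate top when sagged. Nothing stands beside the knob; two bolt guides reach 54 mm above the gate top. Axes turn with the gate: y along it towards the hinge (the way the bolt is drawn back), -x the side it opens to, z up.
- nose (a point): middle of the underside of the bolt's turned-down nose (12 mm across, 8 mm along the bolt), at the bolt's far end; axes as knob. From the knob's centre it lies 104 mm along -y and 75.5 mm down.
- keeper: steel keeper on the post by the gate's free edge; origin: centre of its base, level with the gate top (150 mm up). Axes as the closed gate's. Open on top; two cheeks 30 mm high along y, 18 mm apart, hold the nose sideways even when lifted; at the gate end a bent-up lip 14 mm high (y = 16 to 21 mm) stops the sagged nose, which must rise 9.5 mm to pass over it.
- gate_hinge (a point): point on the gate's vertical hinge axis at the height of the gate top (150 mm); fixed. The knob is 208 mm from this axis with the bolt fully thrown, less by as much as the bolt is drawn back. Axes as the keeper's: the gate opens towards -x.
- gate (a joint): angle of the gate (rad): 0 closed, grows as it opens towards the robot (clockwise seen from above), stops at 1.2. A spring of 0.5 N m when closed and 0.9 N m at 0.5 rad shuts it when let go.
- bolt (a joint): how far the bolt is drawn back towards the hinge (m): 0 fully thrown, 0.045 fully back; it starts at 0 to 0.004. Sagged, it stops against the lip at about 0.005. The nose is wholly clear of the keeper above 0.020; count it as properly drawn from 0.030. It stays where it is left (friction 1 N).
- bolt_lift (a joint): how far the bolt is lifted in its tall worn guides (m): 0 sagged, 0.018 at most; it weighs about 0.2 kg and falls back when let go.
- leaf: the gate itself with the bolt it carries: wooden frame 288 mm wide, 30 mm thick, top at 150 mm; origin on the hinge axis at bench level; -y towards its free edge.
- jar: bystander: screw jar, 60 mm wide, 85 mm tall, beside the keeper post; origin under its base.
- sander: bystander: cork sanding block 60 x 110 x 40 mm in front of the hinge side of the gate, outside its swing as long as the gate is opened less than 60 degrees; origin under its base.
- tape: bystander: tape measure 66 x 36 x 62 mm beside the bay; origin under its base.
- glue: bystander: glue bottle 56 mm wide, 170 mm tall; origin under its base.
- driver: bystander: screwdriver lying on the bench beside the bay's hinge post; origin under its middle.
- offcut: bystander: wooden offcut 70 x 34 x 36 mm on the floor of the bay among the standing drawer fronts; origin under its base.

How it is judged (in metres and radians):
On the way, in this order (a step that is already met when the one before it is completed fails the run):
1. the bolt is drawn clear of the keeper while the gate is still nearly shut (value of joint bolt above 0.026 m and value of joint gate below 0.2 rad), for 0.1 s.
2. the gate is swung open to about 30 degrees (value of joint gate between 0.35 and 0.7 rad and value of joint bolt above 0.026 m), for 0.2 s.
At the end, for the whole second after the job is handed in: The gate stands open between 20 and 40 degrees (0.35 to 0.70 rad) and still (under 0.08 rad/s), the bolt drawn back more than 26 mm, the fingers bearing on the gate or its bolt with more than 1 N against the closing spring, and no bystander propping the gate (all of step 2 and velocity of joint gate between -0.08 and 0.08 rad/s and contact force between the fingers and leaf above 1 N and contact force between leaf and sander below 0.3 N and contact force between leaf and jar below 0.3 N); the arm keeps its last pose, push and grip.
It fails at once if the bolt is wrenched against the keeper, or the keeper is struck (more than 30 N) (contact force between keeper and anything else above 30 N).
It fails at once if a bystander is moved by more than 30 mm (distance of any of jar, sander, tape, glue, driver, offcut from where it was at the start of the episode above 0.03 m).
It also fails if it takes over 32 s, if anything falls off the work surface, if the arm or the gripper's body presses on something with over 40 N, if the wrist force passes 120 N, or if a joint passes its speed limit or range.

### The arm

A 7-joint arm with a two-finger parallel gripper is mounted at the origin on the work surface. World frame = base frame: x ahead of the robot, y to its left, z up, the work surface at z = 0. Lengths are in mm, angles in rad, forces in N, time in s.
With the tool pointing down it reaches from about 400 to 900 mm from the base axis. Payload 5.6 kg.
Tool frame: the origin (TCP) lies at the very end of the fingers, on their centre line; the grasp point (between the pads) lies 19 mm behind it (bot.tcp_to_grasp is the z of the grasp point in the tool frame, in mm); z points along the fingers, y is the line along which they close (so a half turn about z gives the same grasp; the last joint's range is limited). The gripper opens to 92 mm and grips with 3 to 60 N. Pads are 20 mm wide; open, the fingers measure 128 mm over their backs; the gripper's body (75 mm by 189 mm) begins 69 mm behind the grasp point.
Start: joints at [-1.26, 0.468, -0.012, 1.603, 0.006, 1.071, -0.056], TCP at [225.243, 609.733, 214.592] pointing down, gripper open.
Joint ranges: [-2.53, 2.53], [-0.31, 2.02], [-1.57, 1.55], [0.28, 2.44], [-1.29, 4.43], [0.15, 1.84], [-2.92, 2.92]. Speed limits (rad/s): [2.57, 2.57, 3.14, 3.14, 3.14, 3.14, 3.14].

### API

Orientations are given as a unit quaternion [x, y, z, w].
In Python, from station import bot, get_image, camera_model gives the robot as it stands. The module is installed in compiled form; this text tells all that it offers.
- The arm moves only by the tool drive_tool, never from a script. Its arguments are lists of equal length, an entry for each row: "gripper": the opening in per cent of the stroke, from 0 (shut) to 100 (fully open); "dp": the shift along the world's x, y, z scaled (see below), a list of three; "delta_rot": the turn, a rotation vector about the world's x, y, z scaled (see below), a list of three. A call has 1 to 10 rows; each row is the pose to reach, as a shift and turn from the pose commanded when the call began, turning the shorter way round; what a row does not reach only later rows make up. The controller multiplies each number of a shift by 0.12 m and each number of a turn by 2 pi rad. A row lasts 1/10 s, in which the tool goes at most 50 mm and 8.59 degrees, less where a joint would pass 70% of its speed; a pose out of reach is approached as far as the arm can. A call with a number of a shift or a turn outside -1 to 1 is refused whole. A call with a gripper value outside its range is refused whole. The fingers move at their own pace and stop on an object; the grip force is fixed at half the most. Time passes only in rows, so rows that repeat a pose let the fingers close. It gives the time, the measured TCP pose, the force, the opening and the grip force at its end, in the units of the state.
- bot.get_obs(): the state, without advancing time (a new reading comes with each control period).
- get_image(name): name is "scene" or "top"; returns the picture (480x640x3 uint8, red, green, blue); there is no depth.
- camera_model(name): a dict with "intrinsics" (3x3 intrinsics, pixels), "rvec" (rotation vector, rad) and "tvec" (3), from world to camera coordinates, as OpenCV has them. Camera axes: x right, y down, z forward; pixel columns grow to the right and rows downward; lengths in mm; the calibration is good to about 2 mm. A picture is of the moment at which its call begins. camera_model takes no time and is no camera call.
- bot.finish_job(): hands the job in; it is judged then, once.
The state is a dict: "t": time; "q": joint angles; "qd": joint speeds; "joint_torque": joint torques, N m; "ee_pos": TCP position; "tcp_rot": TCP orientation; "ft_force": force on the tool from outside, world axes, zero at the start; "torque": the same for the moment, N m; "gripper_width": finger opening in mm; "grip_force": force on a finger pad.
Only numpy, scipy, OpenCV 4.12 (cv2) and the standard library are available. Lean on these libraries where they do the work, as an engineer would, in place of code of your own. Each camera call takes 0.05 s, during which the arm holds its last target. There are 200 camera calls.

## Working session

There is one attempt and no reset: what is moved stays moved. The work goes in short steps, Python scripts to look and compute and a tool call to move; the robot and the scene stay as the last step left them, time stands still between calls to the robot, and variables do not carry over. Pictures are saved under pics/ and viewed, at most 10 in all, crops included, and the job is handed in when it is done.

Besides the shell and the picture viewer there is one more tool, called after ">>>" as name(argument=value, ...) on one line, values as JSON. drive_tool: Moves the arm, as the interface text tells. Shifts and turns lie within -1 to 1; 1 stands for 0.12 m of shift or 2 pi rad of turn. Its arguments: {"type":"object","properties":{"gripper":{"type":"array","items":{"type":"number"}},"dp":{"type":"array","items":{"type":"array","items":{"type":"number","minimum":-1,"maximum":1}}},"delta_rot":{"type":"array","items":{"type":"array","items":{"type":"number","minimum":-1,"maximum":1}}}},"required":["gripper","dp","delta_rot"]}

```bash
mkdir -p pics; python3 - <<'E'
from station import bot,get_image,camera_model
import cv2
for n in("scene","top"):
    im=get_image(n)[:,:,::-1]; cv2.imwrite(f"pics/{n}0.png",im); print(camera_model(n))
o=bot.get_obs();print(o['t'],o['ee_pos'],o['tcp_rot'],o['ft_force'],o['gripper_width'])
E
```

```text
{'intrinsics': array([[471.35064252,   0.        , 321.75128323],
       [  0.        , 471.35064252, 229.52419863],
       [  0.        ,   0.        ,   1.        ]]), 'rvec': array([ 1.94534059,  1.67657763, -0.59336147]), 'tvec': array([ -60.10766559, -349.49071986, 1477.45975939])}
{'intrinsics': array([[450.27216016,   0.        , 319.49449131],
       [  0.        , 450.27216016, 241.05875901],
       [  0.        ,   0.        ,   1.        ]]), 'rvec': array([ 2.20573462, -2.14227381,  0.1040926 ]), 'tvec': array([ -44.30095158,  586.09270668, 1284.22461771])}
0.1 [225.05323679 609.25156463 213.74219022] [ 1.75988469e-01  9.84391927e-01 -7.64414653e-04 -8.70845407e-05] [-0.1060429  -0.11477136 -0.05700127] 91.78230116491119
```

View pics/scene0.png

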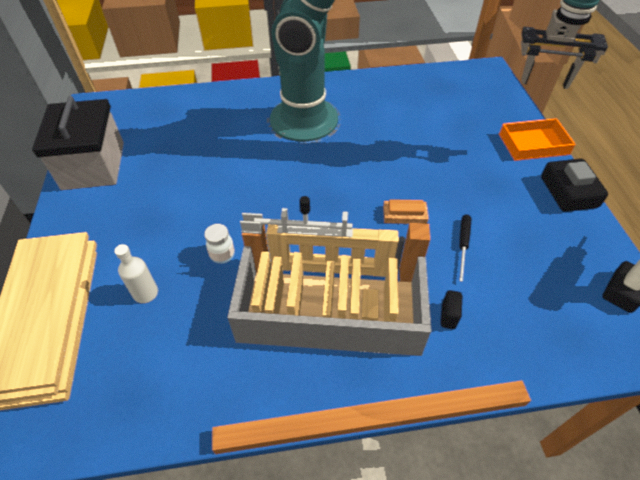

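View pics/top0.png

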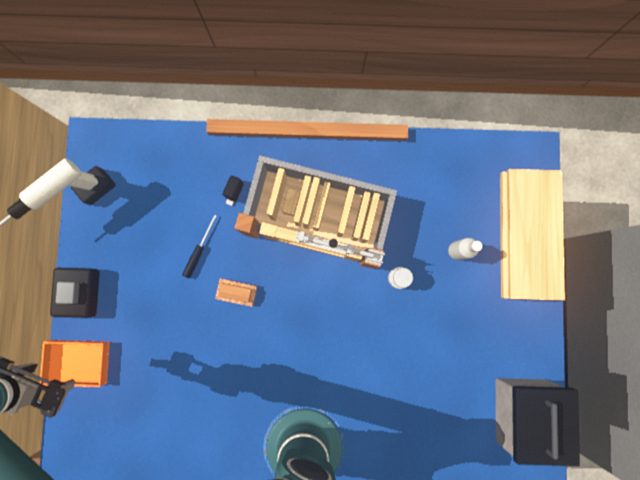

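The scene view shows the knob at about (305,204), the keeper near (250,222) and the hinge post near (415,240). In the top view the knob is at about (333,243), the keeper near (372,257) and the hinge near (248,226). I'll enlarge both.

```bash
python3 - <<'E'
import cv2
a=cv2.imread("pics/scene0.png")[190:290,230:440]; b=cv2.imread("pics/top0.png")[200:280,225:420]
cv2.imwrite("pics/c1.png",cv2.resize(a,(798,380),interpolation=cv2.INTER_CUBIC))
cv2.imwrite("pics/c2.png",cv2.resize(b,(780,320),interpolation=cv2.INTER_CUBIC))
E
```

```text
(no output)
```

View pics/c1.png

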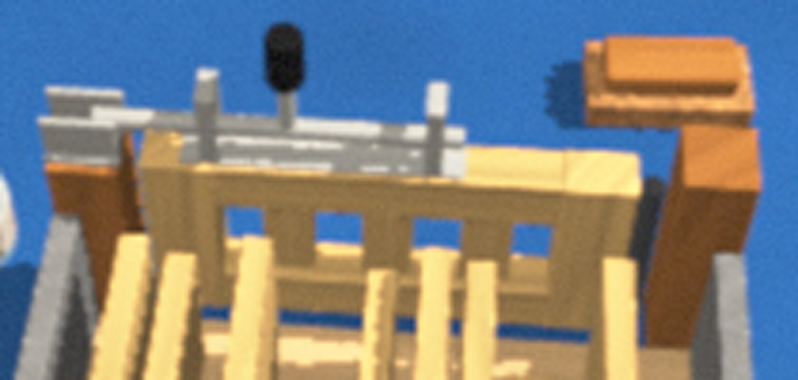

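View pics/c2.png

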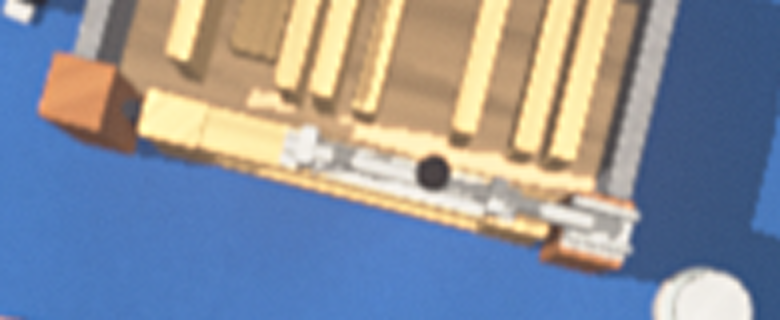

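```bash
cat > h.py <<'E'
import numpy as np,cv2
from station import camera_model
M={n:camera_model(n) for n in("scene","top")}
def ray(n,u,v):
    m=M[n];R=cv2.Rodrigues(m['rvec'])[0];c=-R.T@m['tvec']
    return c,R.T@np.linalg.inv(m['intrinsics'])@[u,v,1]
def at(n,u,v,z):
    c,d=ray(n,u,v);return (c+d*(z-c[2])/d[2]).round(1)
s=lambda x,y,z:at("scene",230+x/3.8,190+y/3.8,z)
t=lambda x,y,z:at("top",225+x/4,200+y/4,z)
def ang(a,b): d=b-a;return np.degrees(np.arctan2(d[1],d[0])).round(1)
E
python3 - <<'E'
from h import *
for n in M: print(n,ray(n,320,240)[0].round())
print("knob top-centre (z248) top",t(433,172,248),"scene z230",s(284,57,230),"scene top z245",s(284,30,246))
print("guides top",t(305,135,204),t(503,190,204),ang(t(503,190,204),t(305,135,204)))
print("guides scene",s(207,72,204),s(437,85,204),ang(s(207,72,204),s(437,85,204)))
print("box",ang(at("top",396,190,100),at("top",263,157,100)))
print("box far scene",ang(at("scene",233,343,100),at("scene",424,352,100)))
print("gate top hinge end top",t(148,90,150),t(138,135,150), "free", t(548,225,150))
print("scene gate top hinge end", s(639,155,150),s(636,188,150),"free",s(150,135,150),s(143,165,150))
print(ang(s(143,165,150),s(636,188,150)))
print("jar",at("top",400,279,85))
E
```

```text
scene [1194. -113.  933.]
top [ 464.  -27. 1334.]
knob top-centre (z248) top [562.7 -60.5 248. ] scene z230 [567.9 -56.9 230. ] scene top z245 [563.5 -55.8 246. ]
guides top [587.7  19.5 204. ] [ 556.6 -106.2  204. ] 76.1
guides scene [549.3 -97.4 204. ] [577.1  24.  204. ] 77.1
box 77.5
box far scene 78.6
gate top hinge end top [620.5 126.6 150. ] [590.4 132.  150. ] free [ 538.7 -140.1  150. ]
scene gate top hinge end [599.1 136.7 150. ] [621.6 129.3 150. ] free [ 543.9 -132.7  150. ] [ 564.9 -138.2  150. ]
78.0
jar [ 482.9 -252.7   85. ]
```

The knob is at about (564.5, -58.5, 230) and the gate's y axis points at about 77.5° from world x. I'll have the fingers close along the gate's x, which is a tool turn of -82°. I'm raising the tool and crossing over in steps.

>>> drive_tool(gripper=[100,100,100,100], dp=[[0.16,-0.31,0.6],[0.32,-0.62,0.75],[0.47,-0.93,0.75],[0.47,-0.93,0.75]], delta_rot=[[0,0,-0.019],[0,0,-0.038],[0,0,-0.038],[0,0,-0.038]])

```text
t: 0.5
ee_pos: [285.5, 494.4, 306.8]
tcp_rot: [0.295, 0.956, 0.001, 0.001]
ft_force: [-0.4, -0.0, -0.3]
gripper_width: 92.0
grip_force: 0.0
```

>>> drive_tool(gripper=[100,100,100,100], dp=[[0.16,-0.31,0],[0.32,-0.62,0],[0.47,-0.93,0],[0.47,-0.93,0]], delta_rot=[[0,0,-0.019],[0,0,-0.038],[0,0,-0.038],[0,0,-0.038]])

```text
t: 0.9
ee_pos: [341.0, 381.6, 304.4]
tcp_rot: [0.407, 0.913, -0.001, 0.001]
ft_force: [0.4, 0.8, 0.3]
gripper_width: 92.1
grip_force: 0.0
```

>>> drive_tool(gripper=[100,100,100,100], dp=[[0.16,-0.31,0],[0.32,-0.62,0],[0.47,-0.93,0],[0.47,-0.93,0]], delta_rot=[[0,0,-0.019],[0,0,-0.038],[0,0,-0.038],[0,0,-0.038]])

```text
t: 1.3
ee_pos: [396.6, 270.5, 304.4]
tcp_rot: [0.513, 0.858, -0.001, 0.001]
ft_force: [-0.3, 0.4, -0.2]
gripper_width: 92.2
grip_force: 0.0
```

>>> drive_tool(gripper=[100,100,100,100], dp=[[0.16,-0.31,0],[0.32,-0.62,0],[0.47,-0.93,0],[0.47,-0.93,0]], delta_rot=[[0,0,-0.019],[0,0,-0.038],[0,0,-0.038],[0,0,-0.038]])

```text
t: 1.7
ee_pos: [452.6, 159.5, 304.5]
tcp_rot: [0.611, 0.791, -0.0, 0.001]
ft_force: [-0.7, -0.1, 0.2]
gripper_width: 91.8
grip_force: 0.0
```

>>> drive_tool(gripper=[100,100,100,100], dp=[[0.16,-0.31,0],[0.32,-0.62,0],[0.47,-0.93,0],[0.47,-0.93,0]], delta_rot=[[0,0,-0.019],[0,0,-0.038],[0,0,-0.038],[0,0,-0.038]])

```text
t: 2.1
ee_pos: [508.8, 48.3, 304.5]
tcp_rot: [0.701, 0.713, -0.001, 0.001]
ft_force: [0.4, 0.2, -0.6]
gripper_width: 92.1
grip_force: 0.0
```

>>> drive_tool(gripper=[100,100,100,100], dp=[[0.16,-0.31,0],[0.32,-0.62,0],[0.47,-0.92,0],[0.47,-0.92,0]], delta_rot=[[0,0,-0.019],[0,0,-0.038],[0,0,-0.038],[0,0,-0.038]])

```text
t: 2.5
ee_pos: [564.9, -61.6, 304.0]
tcp_rot: [0.781, 0.625, -0.001, 0.001]
ft_force: [0.6, 0.3, 0.5]
gripper_width: 91.9
grip_force: 0.0
```

>>> drive_tool(gripper=[100,100,100,60,45,45,45], dp=[[0,0.02,-0.25],[0,0.02,-0.5],[0,0.02,-0.77],[0,0.02,-0.77],[0,0.02,-0.77],[0,0.02,-0.77],[0,0.02,-0.77]], delta_rot=[[0,0,0],[0,0,0],[0,0,0],[0,0,0],[0,0,0],[0,0,0],[0,0,0]])

```text
t: 3.2
ee_pos: [564.7, -55.8, 213.9]
tcp_rot: [0.779, 0.627, 0.001, 0.001]
ft_force: [-0.7, 0.7, 0.2]
gripper_width: 61.6
grip_force: 0.0
```

```bash
python3 - <<'E'
from station import get_image
import cv2,numpy as np
a=get_image("scene")[130:250,225:385,::-1];b=get_image("top")[180:300,240:400,::-1]
f=lambda x:cv2.resize(x,(400,300),interpolation=cv2.INTER_CUBIC)
cv2.imwrite("pics/g1.png",cv2.resize(a,(800,600),interpolation=cv2.INTER_CUBIC))
cv2.imwrite("pics/g2.png",f(b))
E
```

```text
(no output)
```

View pics/g1.png

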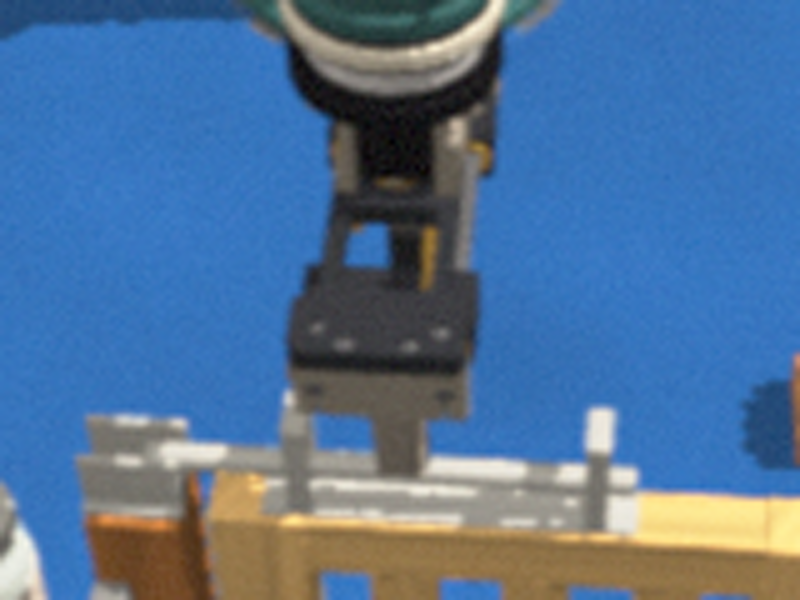

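The scene crop shows the far finger at column ~402 of the crop, which is about 305 in the full image. It hides the knob, so the tool is aligned along the gate. I'm closing in small steps and watching the side force.

>>> drive_tool(gripper=[30,30,30,30,28,28], dp=[[0,0,-0.02],[0,0,-0.02],[0,0,-0.02],[0,0,-0.02],[0,0,-0.02],[0,0,-0.02]], delta_rot=[[0,0,0],[0,0,0],[0,0,0],[0,0,0],[0,0,0],[0,0,0]])

```text
t: 3.9
ee_pos: [564.0, -56.4, 209.8]
tcp_rot: [0.779, 0.627, 0.0, 0.0]
ft_force: [1.5, -0.7, -0.9]
gripper_width: 25.6
grip_force: 0.8
```

>>> drive_tool(gripper=[26,26], dp=[[0,0,0],[0,0,0]], delta_rot=[[0,0,0],[0,0,0]])

```text
t: 4.1
ee_pos: [564.0, -56.5, 209.9]
tcp_rot: [0.779, 0.627, 0.0, 0.0]
ft_force: [2.7, -1.0, -1.1]
gripper_width: 23.9
grip_force: 1.3
```

>>> drive_tool(gripper=[26,26,24,20,20], dp=[[0.012,-0.003,0],[0.012,-0.003,0],[0.012,-0.003,0],[0.012,-0.003,0],[0.012,-0.003,0]], delta_rot=[[0,0,0],[0,0,0],[0,0,0],[0,0,0],[0,0,0]])

```text
t: 4.6
ee_pos: [565.3, -56.7, 209.9]
tcp_rot: [0.779, 0.627, 0.0, 0.0]
ft_force: [3.0, -1.0, -1.1]
gripper_width: 21.3
grip_force: 30.0
```

>>> drive_tool(gripper=[20,20,20,20,20], dp=[[0,0,0.025],[0,0,0.05],[0,0,0.08],[0,0,0.11],[0,0,0.11]], delta_rot=[[0,0,0],[0,0,0],[0,0,0],[0,0,0],[0,0,0]])

```text
t: 5.1
ee_pos: [565.4, -56.7, 223.7]
tcp_rot: [0.779, 0.627, 0.0, 0.0]
ft_force: [3.3, -0.5, -1.9]
gripper_width: 21.6
grip_force: 30.0
```

>>> drive_tool(gripper=[20,20,20,20], dp=[[0.006,0.027,0],[0.012,0.054,0],[0.018,0.081,0],[0.018,0.081,0]], delta_rot=[[0,0,0],[0,0,0],[0,0,0],[0,0,0]])

```text
t: 5.5
ee_pos: [567.5, -46.1, 222.9]
tcp_rot: [0.779, 0.627, 0.0, -0.0]
ft_force: [3.7, 0.2, -1.8]
gripper_width: 21.9
grip_force: 30.0
```

>>> drive_tool(gripper=[20,20,20,20,20,20], dp=[[0.01,0.045,0],[0.02,0.09,0],[0.03,0.135,0],[0.039,0.175,0],[0.047,0.212,0],[0.047,0.212,0]], delta_rot=[[0,0,0],[0,0,0],[0,0,0],[0,0,0],[0,0,0],[0,0,0]])

```text
t: 6.1
ee_pos: [573.2, -20.2, 223.0]
tcp_rot: [0.779, 0.627, 0.0, -0.0]
ft_force: [3.2, 0.1, -1.7]
gripper_width: 21.2
grip_force: 30.0
```

```bash
python3 - <<'E'
from station import get_image
import cv2
a=get_image("scene")[130:250,225:385,::-1]
cv2.imwrite("pics/k1.png",cv2.resize(a,(800,600),interpolation=cv2.INTER_CUBIC))
E
```

```text
(no output)
```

View pics/k1.png

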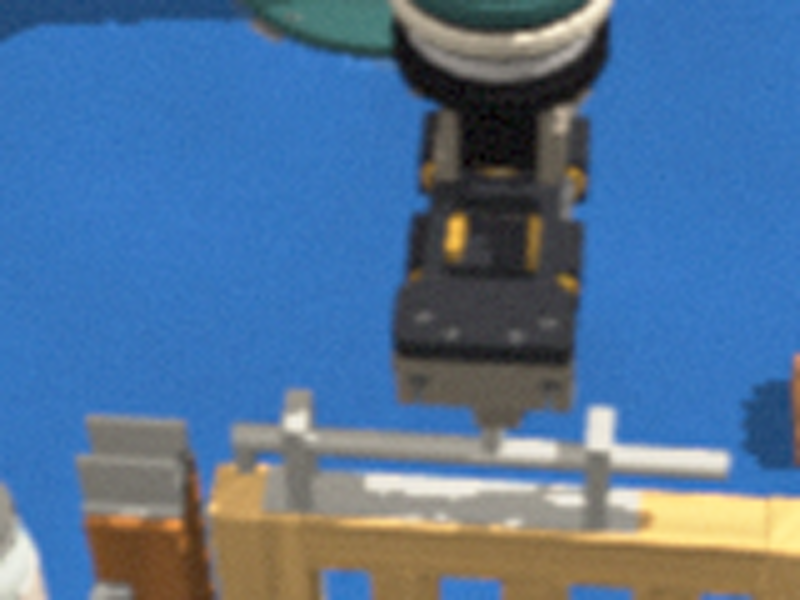

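The crop shows the nose (at about 245,455) well clear of the keeper and its lip, with the bolt lifted in its guides. Next I'll swing the gate along the arc about the hinge at (609.7, 144.8), r = 169 mm. First half first.

>>> drive_tool(gripper=[20,20,20,20,20,20], dp=[[-0.043,0.01,0],[-0.086,0.022,0],[-0.17,0.049,0],[-0.25,0.081,0],[-0.33,0.118,0],[-0.33,0.118,0]], delta_rot=[[0,0,-0.005],[0,0,-0.01],[0,0,-0.02],[0,0,-0.03],[0,0,-0.04],[0,0,-0.04]])

```text
t: 6.75
ee_pos: [532.7, -7.0, 223.1]
tcp_rot: [0.851, 0.524, 0.0, -0.0]
ft_force: [4.8, -1.8, -1.7]
gripper_width: 21.6
grip_force: 30.0
```

>>> drive_tool(gripper=[20,20,20,20,20,20,20,20,20], dp=[[-0.039,0.021,0],[-0.078,0.042,0],[-0.153,0.089,0],[-0.224,0.141,0],[-0.26,0.168,0],[-0.292,0.196,0],[-0.292,0.196,0],[-0.292,0.196,0],[-0.292,0.196,0]], delta_rot=[[0,0,-0.005],[0,0,-0.01],[0,0,-0.02],[0,0,-0.03],[0,0,-0.035],[0,0,-0.04],[0,0,-0.04],[0,0,-0.04],[0,0,-0.04]])

```text
t: 7.65
ee_pos: [499.2, 15.3, 223.3]
tcp_rot: [0.91, 0.414, 0.0, 0.001]
ft_force: [3.8, -2.6, -1.4]
gripper_width: 21.3
grip_force: 30.0
```

```bash
python3 - <<'E'
from station import get_image
import cv2
a=get_image("scene")[130:280,225:425,::-1]
cv2.imwrite("pics/k2.png",cv2.resize(a,(800,600),interpolation=cv2.INTER_CUBIC))
E
```

```text
(no output)
```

View pics/k2.png

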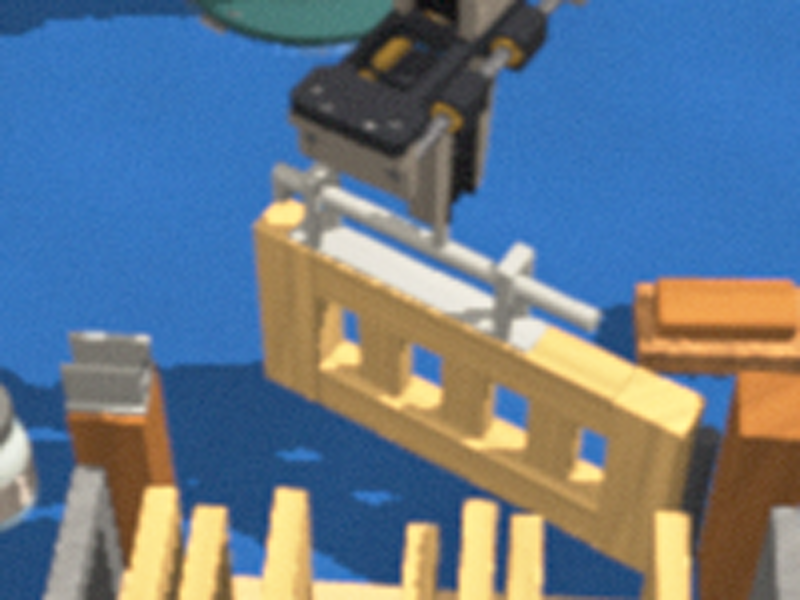

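The gate stands open at about 28° with the bolt drawn and the knob still held. It is steady, with about 4.6 N against the spring, so I'm handing it in.

```bash
python3 -c "
from station import bot
print(bot.finish_job())"
```

```text
the job is handed in; nothing more can be done
None
```

I lifted the bolt over the lip and drew it back about 37 mm. The gate is open at about 28° and the gripper still holds the knob; the job is handed in, but the simulator returned no verdict.

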